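# Lock the last quarter-turn stud on a shipping case

## Task

The lid panel of the black shipping case is held by four orange quarter-turn studs; three are locked, but one still stands open: proud of the lid, with its wing across the case instead of along it. Push that stud in, turn it a quarter turn clockwise (seen from above) while it is pushed in, so that it stays down and locked, and let go.

Things in the scene. Friction and masses are not known exactly. Their poses are not given: they have to be found in the camera images.
- case: Black case fixed to the table, 190 (its x) x 240 mm (its y), grey lid panel, top 80 mm above the table; a steel handle reaches 18 mm past each end. Origin: centre of the underside; z up. Orange wing studs at x = +-60, y = +-85 mm in this frame: one, at any corner, is open; the other three are locked and rigid, wings along the case's y, 7 mm lower than the open one.
- stud_grip (a point): Centre of the OPEN stud's orange wing; moves and turns with it. The wing is an upright bar 40 mm long (x), 11 thick (y), 24 tall (z, up): foot 12 mm below this point, on a dark disc 24 mm across. Out: this point is 29.5 mm above the lid, and a red neck shows below the disc. A washer 36 mm across, 3 high lies round the neck. The wing lies along the case's x when open, along its y when locked.
- stud_push (a joint): How far the open stud is pushed down, m: 0 out, 0.010 stop. Its spring pushes up with about 3 N when out, 8 N at the stop. From about 8 mm on it is free to turn; while it is out a bayonet inside blocks turning (but for some 7 degrees of play). Turned and let go, it rises to 0.007 and is held there.
- stud_turn (a joint): Turn of the open stud's wing about its vertical axis, rad: 0 open, growing clockwise seen from above, stop at 1.571 (locked). Light friction (under 0.1 N m) keeps it where it is left.

How it is judged:
On the way:
1. the open stud is pushed in while its wing is still in the open direction (value of joint stud_push above 0.0072 m and value of joint stud_turn below 0.5 rad), for 0.04 s.
At the end, for the whole second after the job is handed in: The stud is turned at least 1.35 rad (77 degrees) clockwise from open, has stayed down (pushed in by more than 5.5 mm, held by its own cam) and is at rest (value of joint stud_turn above 1.35 rad and value of joint stud_push above 0.0055 m and velocity of joint stud_turn below 0.1 rad/s); the robot touches nothing.
It also fails if it takes over 32 s, if anything falls off the work surface, if the arm or the gripper's body presses on something with over 40 N, if the wrist force passes 120 N, or if a joint passes its speed limit or range.

## Robot

A 7-joint arm with a two-finger parallel gripper is mounted at the origin on a cart in front of the work surface, level with it; the furniture and walls round the work are solid. World frame = base frame: x ahead of the robot, y to its left, z up, the work surface at z = 0. Lengths are in m, angles in rad, forces in N, time in s.
With the tool pointing down it reaches from about 0.425 to 0.875 m from the base axis. Payload 4.7 kg.
Tool frame: the origin (TCP) lies on the centre line of the jaws, within the pads' length; the fingertips stand ahead of it and the grasp point (between the pads) lies 2 mm behind it (nose_length is the z of the fingertips in the tool frame, in m); z points along the fingers, y is the line along which they close (so a half turn about z gives the same grasp; the last joint's range is limited). The gripper opens to 87 mm and grips with 3 to 60 N. Pads are 19 mm wide; open, the fingers measure 117 mm over their backs; the gripper's body (75 mm by 190 mm) begins 51 mm behind the grasp point.
Start: joints at [-1.125, 0.321, -0.07, 1.45, 0.023, 1.371, -0.057], TCP at [0.272, 0.59, 0.24] pointing down, gripper open.
Joint ranges: [-2.86, 2.86], [-0.3, 2.09], [-1.38, 1.24], [0.06, 2.45], [-1.56, 4.7], [0.09, 2.05], [-2.69, 2.69]. Speed limits (rad/s): [2.57, 2.57, 3.14, 3.14, 3.14, 3.14, 3.14].

## Interface

Orientations are given as a rotation vector (axis times angle).
In Python, from bench import * gives the robot as it stands.
- The arm moves only by the tool send_rows, never from a script. Its arguments are lists of equal length, an entry for each row: "xyz": the shift along the tool's x, y, z in mm, a list of three; "dr": the turn, a rotation vector about the tool's x, y, z in rad, a list of three. A call has exactly 10 rows; each row is the pose to reach, as a shift and turn from the pose commanded when the call began, along the tool's axes at that moment; what a row does not reach only later rows make up. A row lasts 1/12 s, in which the tool goes at most 41.7 mm and 7.16 degrees, less where a joint would pass 70% of its speed; a pose out of reach is approached as far as the arm can. A call with a gripper value outside its range is refused whole. "jaw" is the finger opening in mm, from 0 to 87, set as the call begins (left out, the last holds). The fingers move at their own pace and stop on an object; "grip_force" is the grip in N (left out, the last holds). Time passes only in rows, so rows that repeat a pose let the fingers close, or fill a call up. It gives the time, the measured TCP pose, the force, the opening and the grip force at its end, in the units of the state.
- get_state(): the state, without advancing time (a new reading comes with each control period).
- get_image(name): name is "side" or "top"; returns the picture (400x640x3 uint8, red, green, blue); there is no depth.
- calibration(name): a dict with "vfov" (degrees; the focal length in pixels is half the picture's height over the tangent of half this angle, whatever the lens; pixels are square), "cx", "cy" (the principal point, pixels), "rvec" (rotation vector, rad) and "tvec" (3), from world to camera coordinates, as OpenCV has them. Camera axes: x right, y down, z forward; pixel columns grow to the right and rows downward; lengths in m; the calibration is good to about 2 mm. A picture is of the moment at which its call begins. calibration takes no time and is no camera call.
- close_job(): hands the job in; it is judged then, once.
The state is a dict: "time": time; "joint_positions": joint angles; "qd": joint speeds; "joint_torque": joint torques, N m; "position": TCP position; "tool_rot": TCP orientation; "ft_force": force on the tool from outside, world axes, zero at the start; "torque": the same for the moment, N m; "grip_width": opening from 0.0 (shut) to 1.0 (fully open); "grip_force": force on a finger pad.
Only numpy, scipy, OpenCV 4.12 (cv2) and the standard library are available. Lean on these libraries where they do the work, as an engineer would, in place of code of your own. Each camera call takes 0.05 s, during which the arm holds its last target. There are 200 camera calls.

## Working session

There is one attempt and no reset: what is moved stays moved. The work goes in short steps, Python scripts to look and compute and a tool call to move; the robot and the scene stay as the last step left them, time stands still between calls to the robot, and variables do not carry over. Pictures are saved under pics/ and viewed, at most 10 in all, crops included, and the job is handed in when it is done.

Besides the shell and the picture viewer there is one more tool, called after "Request:" as name(argument=value, ...) on one line, values as JSON. send_rows: Moves the arm, as the interface text tells. Its arguments: {"type":"object","properties":{"xyz":{"type":"array"},"dr":{"type":"array"},"jaw":{"type":"number"},"grip_force":{"type":"number"}},"required":["xyz","dr"]}

```bash
mkdir -p pics; python3 - <<'E'
from bench import *
import cv2
for n in("top","side"):
    cv2.imwrite(f"pics/{n}0.png",get_image(n)[:,:,::-1]); print(n,calibration(n))
s=get_state();print(s)
E
```

```text
top {'vfov': 55.77073043385748, 'cx': 323.8886030119295, 'cy': 202.83670221638428, 'rvec': array([ 2.20025705, -2.15791891,  0.15208094]), 'tvec': array([0.08523379, 0.58183715, 0.88383337])}
side {'vfov': 45.059548121953775, 'cx': 327.0860780478427, 'cy': 200.3580914707293, 'rvec': array([ 0.02604254,  2.65848481, -1.6261307 ]), 'tvec': array([0.54528196, 0.03259564, 1.09421536])}
{'time': 0.1, 'joint_positions': array([-1.12491866,  0.3217694 , -0.07007641,  1.45150246,  0.02262671,
        1.37081903, -0.05689951]), 'qd': array([-0.0013642 , -0.00071183,  0.00101693, -0.00444467,  0.00075531,
       -0.00066684,  0.00107436]), 'joint_torque': array([-5.79069510e-04, -4.92570734e+01, -4.06115586e-01, -3.13398778e+01,
       -6.43674214e-02,  3.95109330e-02,  6.98231770e-05]), 'position': array([0.27188286, 0.58991045, 0.23858285]), 'tool_rot': array([-6.72887237e-01, -3.06842958e+00,  2.66012249e-03]), 'ft_force': array([ 0.141362  , -0.74479711, -0.26844801]), 'torque': array([-0.03212055, -0.02828707,  0.01701994]), 'grip_force': 0.0, 'grip_width': 1.002154996565999}
```

View pics/top0.png

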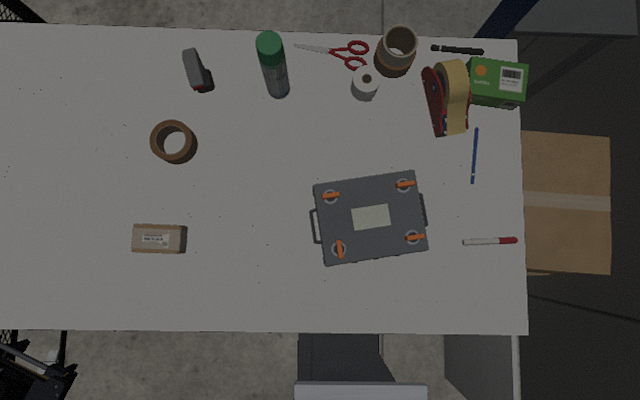

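View pics/side0.png

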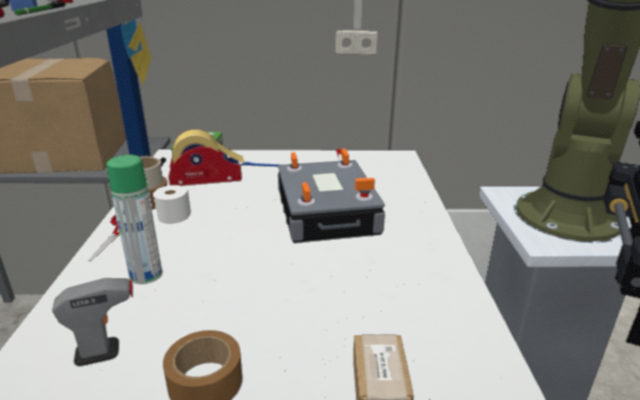

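Top view: case centred near (371,218). The open stud is the lower-left one, near (339,249), with its wing across the case. In the side view it is the near-right one, at about (365,185). I'll enlarge both.

```bash
python3 - <<'E'
import cv2
a=cv2.imread("pics/top0.png")[160:280,300:440];b=cv2.imread("pics/side0.png")[140:240,270:390]
cv2.imwrite("pics/tc.png",cv2.resize(a,None,fx=5,fy=5,interpolation=2))
cv2.imwrite("pics/sc.png",cv2.resize(b,None,fx=5,fy=5,interpolation=2))
E
```

```text
(no output)
```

View pics/tc.png

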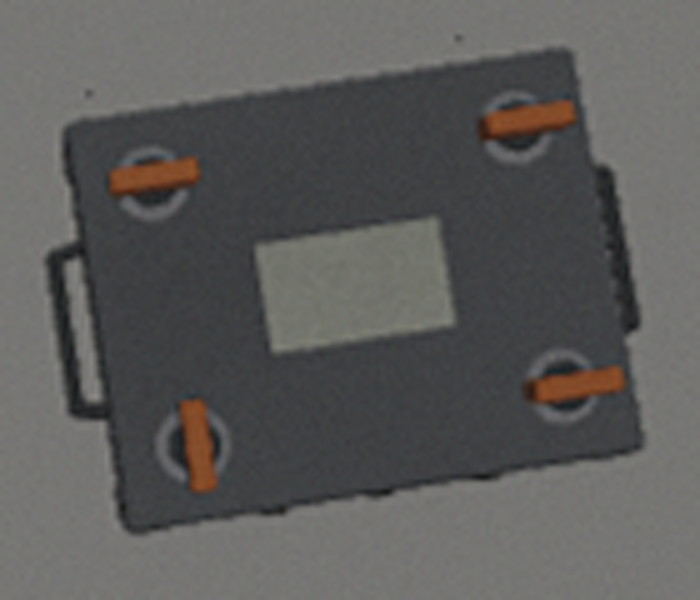

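View pics/sc.png

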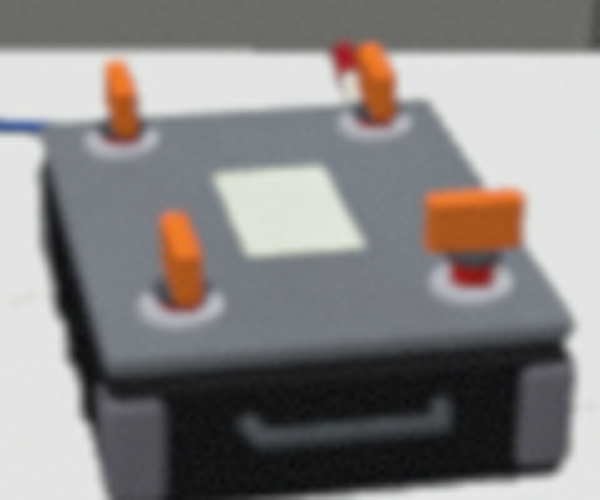

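```bash
cat > h.py <<'E'
from bench import *
import numpy as np, cv2
def ray(n,uv,z):
    c=calibration(n);f=200/np.tan(np.radians(c["vfov"]/2));R=cv2.Rodrigues(c["rvec"])[0]
    C=-R.T@c["tvec"];d=R.T@np.array([(uv[0]-c["cx"])/f,(uv[1]-c["cy"])/f,1]);return (C+d*(z-C[2])/d[2])[:2]
E
python3 - <<'E'
from h import *
T=[(153,183),(517,127),(193,446),(562,386)]   # UL UR LL LR
S=[(181,303),(120,140),(472,280),(375,123)]
for n,P,o in(("top",T,(300,160)),("side",S,(270,140))):
    w=np.array([ray(n,((u+.5)/5-.5+o[0],(v+.5)/5-.5+o[1]),.083) for u,v in P]);print(n,w.round(4),w.mean(0))
    d=lambda i,j:(np.linalg.norm(w[i]-w[j]).round(4),np.degrees(np.arctan2(*(w[i]-w[j])[::-1])).round(2))
    print(d(0,1),d(2,3),d(0,2),d(1,3))
print("wing top ends",[ray("top",((u+.5)/5-.5+300,(v+.5)/5-.5+160),.1215).round(4) for u,v in((193,403),(205,490))])
print("side wing top ends",[ray("side",((u+.5)/5-.5+270,(v+.5)/5-.5+140),.1215).round(4) for u,v in((428,193),(521,190))])
s=get_state();print(cv2.Rodrigues(s["tool_rot"])[0].round(3))
E
```

```text
top [[ 0.5898  0.0839]
 [ 0.6195 -0.0837]
 [ 0.4709  0.064 ]
 [ 0.5009 -0.1037]] [ 0.54527207 -0.00986602]
(np.float64(0.1702), np.float64(100.04)) (np.float64(0.1703), np.float64(100.14)) (np.float64(0.1206), np.float64(9.51)) (np.float64(0.1203), np.float64(9.56))
side [[ 0.5914  0.0885]
 [ 0.6213 -0.0758]
 [ 0.4733  0.0682]
 [ 0.503  -0.0962]] [ 0.54724367 -0.00381279]
(np.float64(0.167), np.float64(100.32)) (np.float64(0.167), np.float64(100.25)) (np.float64(0.1199), np.float64(9.74)) (np.float64(0.12), np.float64(9.78))
wing top ends [array([0.4897, 0.0669]), array([0.4526, 0.0612])]
side wing top ends [array([0.4927, 0.0674]), array([0.455 , 0.0645])]
[[-0.908  0.418 -0.001]
 [ 0.418  0.908 -0.002]
 [-0.    -0.002 -1.   ]]
```

Both cameras agree. The washer spacing comes out at 170 x 120 mm as expected, the open stud is at about (0.472, 0.066), and its wing lies at about 9.8° from world x.

Request:
send_rows(xyz=[[-15,-15,0],[-40,-40,0],[-68,-67,0],[-96,-94,0],[-124,-122,0],[-152,-149,0],[-180,-176,0],[-208,-204,0],[-230,-225,0],[-240,-235,0]], dr=[[0,0,-0.03],[0,0,-0.09],[0,0,-0.16],[0,0,-0.24],[0,0,-0.32],[0,0,-0.4],[0,0,-0.48],[0,0,-0.55],[0,0,-0.59],[0,0,-0.602]], jaw=50)

```text
time: 0.93
position: [0.3935, 0.2714, 0.2394]
tool_rot: [-0.26, 3.131, -0.002]
ft_force: [0.5, 0.1, 0.7]
grip_width: 0.577
grip_force: 0.0
```

```bash
cat >> h.py <<'E'
def goto(p,yaw_y):   # shift (mm) and turn about tool z to put TCP at p with tool y at yaw_y deg
    s=get_state();R=cv2.Rodrigues(s["tool_rot"])[0]
    y=np.degrees(np.arctan2(R[1,1],R[0,1]))
    D=np.array([[0,0,0],[0,0,0],[0,0,-1.]]);a=np.radians(yaw_y);yv=[np.cos(a),np.sin(a),0];z=[0,0,-1.]
    G=np.stack([np.cross(yv,z),yv,z],1)
    print("t",s["time"],"pos",s["position"].round(4),"yaw",y.round(2),"F",s["ft_force"].round(1),"w",s["grip_width"],s["grip_force"])
    print("shift mm",(R.T@(np.array(p)-s["position"])*1000).round(1),"dr",cv2.Rodrigues(R.T@G)[0].ravel().round(4))
E
python3 - <<'E'
from h import *
import bench
print([k for k in dir(bench) if k[0]!='_'][:60], getattr(bench,"nose_length",None))
goto((.472,.0655,.20),99.8); print(get_state()["joint_positions"].round(2))
E
```

```text
['MotionError', 'calibration', 'close_job', 'get_image', 'get_state', 'nose_length'] 0.017
t 0.9333 pos [0.3935 0.2714 0.2394] yaw 99.51 F [0.5 0.1 0.7] w 0.5773822255569981 0.0
shift mm [ -43.4 -216.    39.8] dr [-0.0016  0.0001 -0.005 ]
[-0.77 -0.05  0.11  1.86  0.01  1.32  1.07]
```

Request:
send_rows(xyz=[[-3,-14,3],[-8,-40,7],[-14,-70,13],[-20,-100,19],[-26,-130,25],[-32,-160,30],[-38,-190,35],[-42,-210,39],[-43.4,-216,40],[-43.4,-216,40]], dr=[[0,0,0],[0,0,0],[0,0,0],[0,0,0],[0,0,0],[0,0,0],[0,0,-0.005],[0,0,-0.005],[0,0,-0.005],[0,0,-0.005]])

```text
time: 1.77
position: [0.471, 0.0693, 0.1991]
tool_rot: [0.269, -3.129, 0.0]
ft_force: [-0.1, 0.8, -0.1]
grip_width: 0.575
grip_force: 0.0
```

```bash
python3 - <<'E'
from h import *
im=get_image("side")[:,:,::-1]; cv2.imwrite("pics/s1.png",cv2.resize(im[80:240,270:470],None,fx=3.7,fy=3.7,interpolation=2))
goto((.472,.0655,.1165),99.8); print(get_state()["joint_positions"].round(2))
E
```

```text
t 1.8167 pos [0.4708 0.0712 0.1994] yaw 99.98 F [-0.1  1.  -0.7] w 0.5754597217423951 0.0
shift mm [-0.3 -5.9 82.9] dr [ 0.0006 -0.0006  0.0031]
[-0.56 -0.04  0.35  1.93  0.01  1.24  1.53]
```

View pics/s1.png

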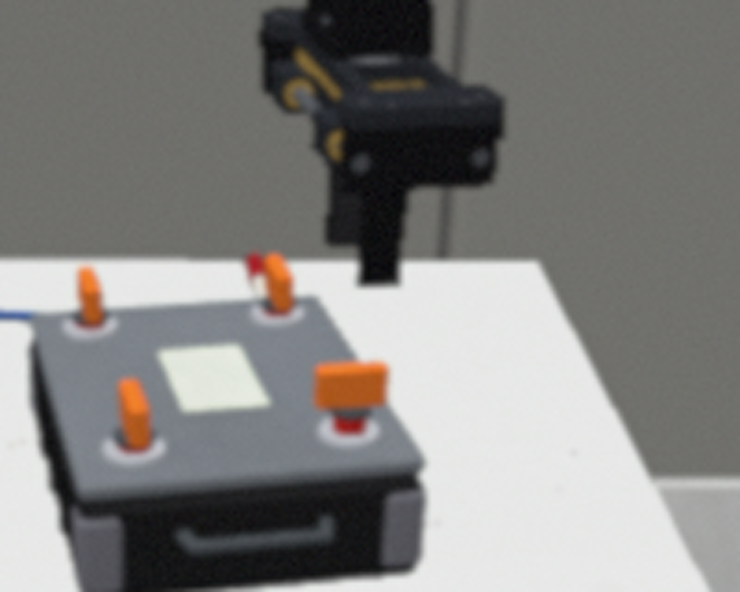

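The side view shows the stud (wing at crop (350,385)) with the open fingers above and behind it, and nothing in the way. Descending around the wing.

Request:
send_rows(xyz=[[0,-2,6],[0,-4,18],[0,-6,32],[0,-6,46],[0,-6,58],[0,-6,68],[0,-6,75],[0,-6,80],[0,-6,83],[0,-6,83]], dr=[[0,0,0.003],[0,0,0.003],[0,0,0.003],[0,0,0.003],[0,0,0.003],[0,0,0.003],[0,0,0.003],[0,0,0.003],[0,0,0.003],[0,0,0.003]])

```text
time: 2.65
position: [0.4719, 0.0653, 0.1162]
tool_rot: [0.271, -3.129, 0.0]
ft_force: [-0.2, 0.1, -0.8]
grip_width: 0.579
grip_force: 0.0
```

```bash
python3 - <<'E'
from h import *
im=get_image("side")[:,:,::-1]; cv2.imwrite("pics/s2.png",cv2.resize(im[110:230,300:430],None,fx=5,fy=5,interpolation=2)[:600])
goto((.472,.0655,.1165),99.8); get_image("top");goto((.472,.0655,.1165),99.8)
E
```

```text
t 2.7 pos [0.4722 0.0652 0.1167] yaw 99.88 F [ 1.2 -0.3 -0.4] w 0.5750344340153345 0.0
shift mm [0.2 0.3 0.2] dr [0.0001 0.0002 0.0014]
t 2.75 pos [0.4724 0.0652 0.117 ] yaw 99.88 F [ 0.  -0.2  1.7] w 0.5723830331589621 0.0
shift mm [0.4 0.4 0.5] dr [0.0001 0.0008 0.0013]
```

View pics/s2.png

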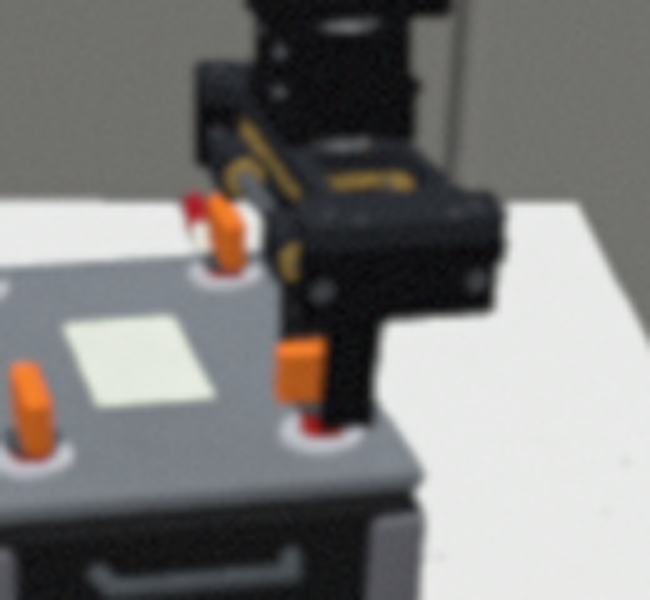

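The near finger is at crop (350,420) and the wing is partly hidden on its left. I'll check whether that is only parallax.

```bash
python3 - <<'E'
from h import *
c=calibration("side");f=200/np.tan(np.radians(c["vfov"]/2))
K=np.array([[f,0,c["cx"]],[0,f,c["cy"]],[0,0,1]])
s=get_state();R=cv2.Rodrigues(s["tool_rot"])[0];p=s["position"]
pts=[p+R@np.array([x,y,.017]) for y in(.025,.029,.038) for x in(-.0095,0,.0095)]
u=np.array([.9854,.1702,0])
pts+=[np.array([.472,.0655,.1095])+u*k*.02+np.array([0,0,h]) for k in(-1,1) for h in(-.012,.012)]
q=cv2.projectPoints(np.array(pts),c["rvec"],c["tvec"],K,None)[0][:,0]
print(((q-[300,110])*5+2).round(0))
E
```

```text
[[319. 418.]
 [342. 416.]
 [365. 414.]
 [322. 422.]
 [345. 420.]
 [368. 419.]
 [328. 432.]
 [351. 431.]
 [375. 429.]
 [374. 391.]
 [377. 338.]
 [278. 399.]
 [281. 345.]]
```

The predicted finger and wing edges match the picture to within 0.5 to 1 mm. Closing the jaws.

Request:
send_rows(xyz=[[0,0,0],[0,0,0],[0,0,0],[0,0,0],[0,0,0],[0,0,0],[0,0,0],[0,0,0],[0,0,0],[0,0,0]], dr=[[0,0,0],[0,0,0],[0,0,0],[0,0,0],[0,0,0],[0,0,0],[0,0,0],[0,0,0],[0,0,0],[0,0,0]], jaw=0, grip_force=30)

```text
time: 3.58
position: [0.4722, 0.0647, 0.1166]
tool_rot: [-0.27, 3.13, -0.001]
ft_force: [-1.0, -1.7, 0.3]
grip_width: 0.122
grip_force: 30.0
```

Request:
send_rows(xyz=[[0,0,1],[0,0,2.5],[0,0,4],[0,0,5.5],[0,0,7],[0,0,8.5],[0,0,9.5],[0,0,10],[0,0,10],[0,0,10]], dr=[[0,0,0],[0,0,0],[0,0,0],[0,0,0],[0,0,0],[0,0,0],[0,0,0],[0,0,0],[0,0,0],[0,0,0]], grip_force=40)

```text
time: 4.42
position: [0.4723, 0.0647, 0.1072]
tool_rot: [-0.27, 3.13, -0.0]
ft_force: [-2.4, -3.5, 8.1]
grip_width: 0.122
grip_force: 40.0
```

Request:
send_rows(xyz=[[0,0,0.4],[0,0,0.6],[0,0,0.6],[0,0,0.6],[0,0,0.6],[0,0,0.6],[0,0,0.6],[0,0,0.6],[0,0,0.6],[0,0,0.6]], dr=[[0,0,0],[0,0,0.05],[0,0,0.13],[0,0,0.22],[0,0,0.31],[0,0,0.4],[0,0,0.49],[0,0,0.57],[0,0,0.62],[0,0,0.64]])

```text
time: 5.25
position: [0.4723, 0.0647, 0.1066]
tool_rot: [0.732, 3.055, -0.0]
ft_force: [-2.0, -2.7, 8.4]
grip_width: 0.126
grip_force: 40.0
```

The turn follows the command with low side forces. Continuing.

Request:
send_rows(xyz=[[0,0,0],[0,0,0],[0,0,0],[0,0,0],[0,0,0],[0,0,0],[0,0,0],[0,0,0],[0,0,0],[0,0,0]], dr=[[0,0,0.05],[0,0,0.15],[0,0,0.26],[0,0,0.38],[0,0,0.5],[0,0,0.62],[0,0,0.74],[0,0,0.84],[0,0,0.9],[0,0,0.92]])

```text
time: 6.08
position: [0.4724, 0.0647, 0.1067]
tool_rot: [2.012, 2.412, 0.0]
ft_force: [-2.3, -3.0, 8.6]
grip_width: 0.121
grip_force: 40.0
```

```bash
python3 - <<'E'
from h import *
goto((.472,.065,.1066),9.8); print(get_state()["torque"])
E
```

```text
t 6.0833 pos [0.4724 0.0647 0.1067] yaw 10.32 F [-2.3 -3.   8.6] w 0.12122247830649811 40.002200519666076
shift mm [ 0.3 -0.4  0.1] dr [0.0005 0.0002 0.0091]
[-7.41886847e-01  5.21781120e-01 -1.94020706e-04]
```

Turned about 89.5°. I'll let the stud rise 3 mm to its held height, then open the jaws.

Request:
send_rows(xyz=[[0,0,-0.5],[0,0,-1],[0,0,-1.5],[0,0,-2],[0,0,-2.5],[0,0,-3],[0,0,-3],[0,0,-3],[0,0,-3],[0,0,-3]], dr=[[0,0,0.01],[0,0,0.01],[0,0,0.01],[0,0,0.01],[0,0,0.01],[0,0,0.01],[0,0,0.01],[0,0,0.01],[0,0,0.01],[0,0,0.01]])

```text
time: 6.92
position: [0.4724, 0.0648, 0.1096]
tool_rot: [2.021, 2.405, 0.0]
ft_force: [-1.0, -3.0, 6.8]
grip_width: 0.121
grip_force: 40.0
```

Request:
send_rows(xyz=[[0,0,0],[0,0,0],[0,0,0],[0,0,0],[0,0,0],[0,0,0],[0,0,0],[0,0,0],[0,0,0],[0,0,0]], dr=[[0,0,0],[0,0,0],[0,0,0],[0,0,0],[0,0,0],[0,0,0],[0,0,0],[0,0,0],[0,0,0],[0,0,0]], jaw=45)

```text
time: 7.75
position: [0.4721, 0.065, 0.109]
tool_rot: [2.021, 2.405, 0.0]
ft_force: [-1.1, -0.4, 0.1]
grip_width: 0.514
grip_force: 0.0
```

Request:
send_rows(xyz=[[0,0,-4],[0,0,-14],[0,0,-28],[0,0,-45],[0,0,-62],[0,0,-80],[0,0,-95],[0,0,-105],[0,0,-110],[0,0,-110]], dr=[[0,0,0],[0,0,0],[0,0,0],[0,0,0],[0,0,0],[0,0,0],[0,0,0],[0,0,0],[0,0,0],[0,0,0]])

```text
time: 8.58
position: [0.4728, 0.0652, 0.2203]
tool_rot: [2.021, 2.404, 0.003]
ft_force: [0.7, 0.3, -0.8]
grip_width: 0.517
grip_force: 0.0
```

```bash
python3 - <<'E'
from h import *
im=get_image("side")[:,:,::-1]; cv2.imwrite("pics/s3.png",cv2.resize(im[130:230,270:400],None,fx=5,fy=5,interpolation=2))
goto((.472,.065,.2),9.8)
E
```

```text
t 8.6333 pos [0.4722 0.0651 0.2192] yaw 9.91 F [-0.4  0.8 -1.1] w 0.5168746435267351 0.0
shift mm [-0.1 -0.2 19.2] dr [ 0.0008 -0.0003  0.002 ]
```

View pics/s3.png

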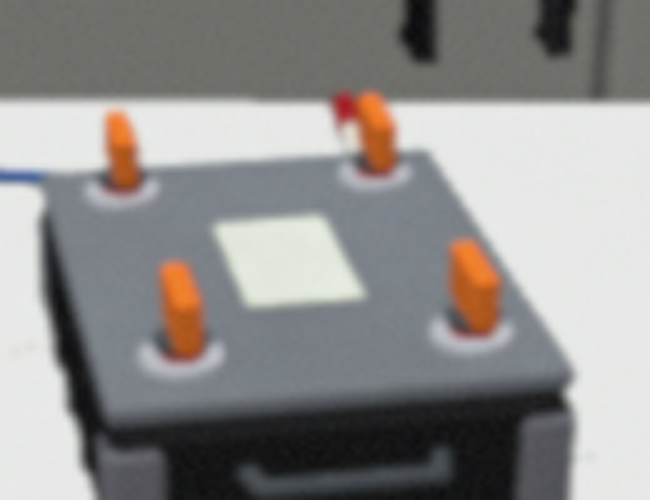

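The stud, at crop (475,290), is now down and in line with the three locked ones. The gripper is clear of the case, so I'm handing the job in.

```bash
python3 -c "
from bench import *
print(close_job())"
```

```text
the job is handed in; nothing more can be done
None
```

The open stud was pushed in, turned about 90° clockwise and released; the last picture shows it down and in line with the other three, and I handed the job in at about 8.6 s (no verdict was returned).

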